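Release and pull the fuse cassette of a bench power unit

TASK

Take the flat release blade from its wooden stand and push it down into the slot in the top of the power unit until its handle sits on the case, which draws the lock bolt off the fuse cassette; leave the blade standing there. Then pinch the cassette's two side catches together, lift the cassette straight out and finish while still holding it pinched, upright and still in the air, its underside at least 4 cm above the top of the unit. Leave the tin, the screwdriver and the spool where they are.

Things in the scene. Friction and masses are not known exactly. Their poses are not given: they have to be found in the camera images.
- unit: grey metal bench power unit, 190 (x) x 220 (y) x 80 mm high, fixed to the bench. Origin: centre of its underside, z up; the front panel with sockets and display is its -x face. In its flat top are the cassette well at y = -50 mm and the blade slot at y = +55 mm, both at x = 0
- slot_mouth (a point): middle of the blade slot, level with the unit's top; axes as the unit's. Slot in a bare metal plate, 20 mm long (y), 5 mm wide (x), with a 3 mm bevel around the mouth. A plunger begins 19 mm down: pushing it takes about 3 N, it stays where pushed and drives the lock bolt one to one. The blade goes in 29 mm, until the handle's shoulders meet the case
- well_mouth (a point): middle of the cassette well, level with the unit's top; axes as the unit's. The well is 61 mm (x) by 39 mm (y); 10 mm thick lips on its +x and -x sides hold the catches' hooks down
- cassette: black fuse cassette, core 34 (x) x 36 (y) x 80 mm high, about 0.2 kg. Origin: centre of its underside, z up. At the start its axes are parallel to the unit's, its underside is 36 mm below the unit's top and 44 mm of it stands above, with 1.5 mm of play sideways. A steel lug low on its +y side lies under the lock bolt
- cassette_grip (a point): on the cassette's axis, 63 mm above its underside, midway between the catches at a good height to pinch them. Each catch is a grey ribbed plate 24 mm wide (y) and 4.5 mm thick, standing off the core's +x or -x side, top 40 mm above the unit's top while seated; 58 mm over the two outer faces, 44 mm when fully pinched
- catch_near (a joint): catch on the cassette's -x side: 0 sprung out, 0.007 m fully pressed in against the core; its hook is free of the lip from about 0.004 m. The spring takes 1.5 N to start and 5 N fully in; squeeze the two with 25 N or more
- catch_far (a joint): the same for the catch on the cassette's +x side
- bolt (a joint): steel lock bolt, 18 mm wide, on the unit's top between well and slot, 17 mm high: at 0 its tongue lies over the cassette's lug and keeps it down, at about 0.010 m it is drawn back (towards the slot, unit +y), the blade fully in; the lug is free from 0.006 m. It stays drawn
- blade: release blade: flat steel 3 mm thick (x) x 18 mm wide (y) x 29 mm long below a grey plastic handle; 60 g in all. Origin: middle of the blade's lower end, z up. It starts upright in the stand, axes parallel to the stand's, its shoulders on the stand's top; in the unit's slot its y axis lies along the unit's y, either way round
- blade_shoulder (a point): middle of the underside of the blade's handle, 29 mm above the blade's lower end; axes as the blade's. The handle is 12 mm thick (x) x 34 mm wide (y) x 42 mm high; grip it across its thickness about 25 mm above this point
- stand: wooden block 60 (x) x 56 (y) x 40 mm high, fixed to the bench, with a slot in its top, 21 mm (y) x 6 mm (x), in which the blade stands. Origin: centre of its underside, axes along its sides
- tin: bystander: round metal tin, 60 mm across, 34 mm high. Origin: centre of its underside
- screwdriver: bystander: screwdriver with green handle lying on the bench, 190 mm long. Origin: on its underside, near the middle of its length
- spool: bystander: standing metal spool, 60 mm across, 40 mm high. Origin: centre of its underside

How it is judged:
By the outcome, as a careful person would: the job done as asked, in the order asked, and still so for the second after the job is handed in, while the arm keeps its last pose, push and grip.
It also fails if it takes over 51 s, if anything falls off the work surface, if the arm or the gripper's body presses on something with over 40 N, if the wrist force passes 120 N, or if a joint passes its speed limit or range.

ROBOT

A 6-joint arm with a two-finger parallel gripper is mounted at the origin on the work surface. World frame = base frame: x ahead of the robot, y to its left, z up, the work surface at z = 0. Lengths are in m, angles in rad, forces in N, time in s.
With the tool pointing down it reaches from about 0.3 to 0.875 m from the base axis. Payload 6.4 kg.
Tool frame: the origin (TCP) lies on the centre line of the jaws, within the pads' length; the fingertips stand 22 mm ahead of it and the grasp point (between the pads) lies 3 mm ahead of it; z points along the fingers, y is the line along which they close (so a half turn about z gives the same grasp; the last joint's range is limited). The gripper opens to 85 mm and grips with 20 to 120 N. Pads are 22 mm wide; open, the fingers measure 114 mm over their backs; the gripper's body (76 mm by 85 mm) begins 54 mm behind the grasp point. The pads swing forward as they close: fully open they stand 13 mm farther back than shut.
Start: joints at [-1.393, 0.181, 1.607, -0, 1.354, -0.206], TCP at [0.215, -0.533, 0.253] pointing down, gripper open.
Joint ranges: [-2.99, 2.99], [-0.89, 2.07], [0.3, 2.58], [-1.14, 4.28], [0, 2.63], [-3.12, 3.12]. Speed limits (rad/s): [2.57, 2.57, 3.01, 3.14, 3.14, 3.14].

INTERFACE

Orientations are given as a unit quaternion [w, x, y, z].
In Python, from bench import ctrl gives the robot as it stands. The module is installed in compiled form; this text tells all that it offers.
- The arm moves only by the tool servo_tool, never from a script. Its argument "commands" is a list of rows, each a list of 3 entries, a list of its own where there are three numbers: the shift along the tool's x, y, z in mm, then the turn about the tool's z in rad, then the finger opening in mm, from 0 to 85.4. In form: [[[dx, dy, dz], turn, jaw], ...]. A call has 1 to 20 rows; each row shifts and turns the commanded pose from where the row before left it, along the tool's axes as they then stand; what a row does not reach is not made up. A row lasts 1/8 s, in which the tool goes at most 62.5 mm and 10.7 degrees, less where a joint would pass 70% of its speed; a pose out of reach is approached as far as the arm can. A call with a gripper value outside its range is refused whole. The fingers move at their own pace and stop on an object; the grip force is fixed at half the most. Time passes only in rows, so rows that do not move let the fingers close. It gives the time, the measured TCP pose, the force, the opening and the grip force at its end, in the units of the state.
- ctrl.get_obs(): the state, without advancing time (a new reading comes with each control period).
- ctrl.camera(name): name is "scene" or "top" or "wrist"; returns a dict with "color" (400x640x3 uint8, red, green, blue), "z_map" (400x640 float32, m along the optical axis (not along the pixel's ray), 0 where there is no reading), "fx", "fy", "cx", "cy" (pixels), "R" (3x3) and "t" (3): a world point X has camera coordinates R X + t. Camera axes: x right, y down, z forward; pixel columns grow to the right and rows downward; lengths in m; the calibration is good to about 2 mm. A picture is of the moment at which its call begins.
- ctrl.hand_in(): hands the job in; it is judged then, once.
The state is a dict: "time_s": time; "q": joint angles; "dq": joint speeds; "joint_efforts": joint torques, N m; "eef_pos": TCP position; "eef_rot": TCP orientation; "wrist_force": force on the tool from outside, world axes, zero at the start; "torque": the same for the moment, N m; "opening": opening from 0.0 (shut) to 1.0 (fully open); "grasp_force": force on a finger pad.
Only numpy, scipy, OpenCV 4.12 (cv2) and the standard library are available. Lean on these libraries where they do the work, as an engineer would, in place of code of your own. Each camera call takes 0.05 s, during which the arm holds its last target. There are 200 camera calls.

## Working session

There is one attempt and no reset: what is moved stays moved. The work goes in short steps, Python scripts to look and compute and a tool call to move; the robot and the scene stay as the last step left them, time stands still between calls to the robot, and variables do not carry over. Pictures are saved under pics/ and viewed, at most 10 in all, crops included, and the job is handed in when it is done.

Besides the shell and the picture viewer there is one more tool, called as name([rows], argument=value, ...), one row to a line, values as JSON. servo_tool: Moves the arm, as the interface text tells. Its arguments: {"type":"object","properties":{"commands":{"type":"array"}},"required":["commands"]}

```bash
mkdir -p pics
cat > h.py <<'E'
import numpy as np, cv2, pickle
from bench import ctrl
def snap(n):
    c=ctrl.camera(n); pickle.dump(c,open(f'pics/{n}.pkl','wb')); return c
def load(n): return pickle.load(open(f'pics/{n}.pkl','rb'))
def cloud(c):
    v,u=np.mgrid[:400,:640]; z=c['z_map']
    P=np.stack([(u-c['cx'])/c['fx']*z,(v-c['cy'])/c['fy']*z,z],-1)
    return (P-np.array(c['t']))@np.array(c['R'])   # R^T (p-t)
E
python3 - <<'E'
from h import *
for n in ('scene','top'):
    c=snap(n); cv2.imwrite(f'pics/{n}0.png',c['color'][:,:,::-1]); print(n,c['fx'],c['R'],c['t'])
o=ctrl.get_obs(); print({k:np.round(v,4) for k,v in o.items()})
E
```

```text
scene 477.7230619865208 [[ 0.41595519  0.90927653 -0.01405217]
 [ 0.49475363 -0.23923995 -0.83545382]
 [-0.76302039  0.340559   -0.54938097]] [-0.16721092 -0.24914909  1.83595784]
top 482.13041326189006 [[-0.00935039 -0.99994296 -0.00516119]
 [-0.99142395  0.0099433  -0.13030612]
 [ 0.13035001  0.00389852 -0.99146038]] [-0.07288622  0.59579612  1.15973547]
{'time_s': np.float64(0.1), 'q': array([-1.3933,  0.1815,  1.6079,  0.    ,  1.3538, -0.2062]), 'dq': array([ 0.0018, -0.0023, -0.0009, -0.0005, -0.0007,  0.0002]), 'joint_efforts': array([-3.00000e-04, -4.45880e+01, -3.52234e+01, -4.00000e-04,
        4.20000e-03,  0.00000e+00]), 'eef_pos': array([ 0.2152, -0.5327,  0.2525]), 'eef_rot': array([-8.000e-04,  9.817e-01,  1.907e-01,  0.000e+00]), 'wrist_force': array([-0.1968, -0.831 , -0.1869]), 'torque': array([ 0.014 , -0.0224,  0.0198]), 'grasp_force': np.float64(0.0), 'opening': np.float64(1.0017)}
```

View pics/top0.png

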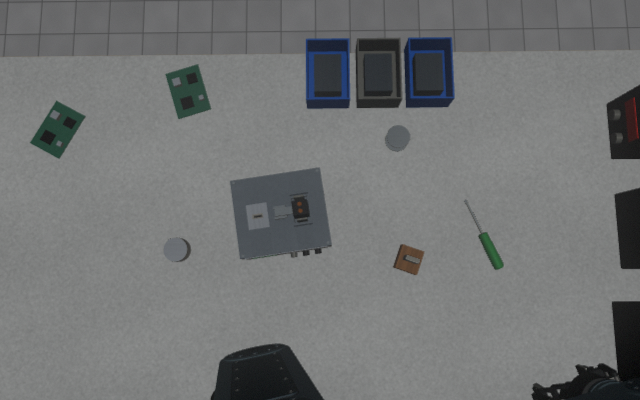

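View pics/scene0.png

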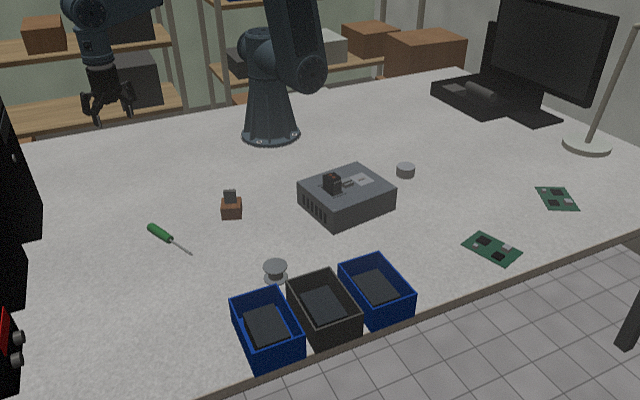

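The top view shows the unit around (281,213), slot plate at (258,216), cassette at (301,208), and the stand with blade at (408,259). The scene view shows the same layout with nothing blocking the way. Next I measure with depth.

Run:
```python
from h import *
c=load('top'); X=cloud(c)
def region(u0,u1,v0,v1,z0,z1):
    P=X[v0:v1,u0:u1].reshape(-1,3); zz=c['z_map'][v0:v1,u0:u1].ravel()
    return P[(zz>0)&(P[:,2]>z0)&(P[:,2]<z1)]
def rect(n,P):
    r=cv2.minAreaRect((P[:,:2]*1000).astype(np.float32)); print(n,len(P),np.round(r[0],1),np.round(r[1],1),round(r[2],1),'z',np.round(np.percentile(P[:,2],[5,50,95]),4))
rect('table',region(100,150,300,350,-.1,.1))
rect('unit',region(220,340,160,270,.072,.09))
rect('cass',region(285,320,190,230,.105,.14))
rect('cass top',region(285,320,190,230,.119,.14))
rect('stand',region(385,432,235,280,.03,.05))
rect('handle',region(385,432,235,280,.06,.12))
a=cv2.resize(c['color'][160:270,225:335],None,fx=5.4,fy=5.4,interpolation=cv2.INTER_CUBIC)
b=cv2.resize(c['color'][235:280,390:430],None,fx=5.4,fy=5.4,interpolation=cv2.INTER_CUBIC)
m=np.zeros((594,800,3),np.uint8); m[:a.shape[0],:a.shape[1]]=a; 
b=b[:, :206]; m[:b.shape[0],594:594+b.shape[1]]=b
cv2.imwrite('pics/crop1.png',m[:,:,::-1])
```

```text
table 2494 [297.3 422.5] [120.8 129.5] 0.0 z [-0.0044 -0.0003  0.0036]
unit 6665 [565.2  27.4] [192.8 220.6] 8.2 z [0.0758 0.0796 0.0833]
cass 301 [572.6 -22.4] [58.7 36. ] 8.3 z [0.1127 0.1229 0.1266]
cass top 256 [572.7 -22.4] [58.2 35.9] 9.1 z [0.1197 0.1234 0.1269]
stand 491 [ 452.  -285.8] [56.8 60.1] 70.3 z [0.0354 0.0397 0.0436]
handle 87 [ 451.6 -285.9] [34.8 11.7] 70.3 z [0.0649 0.081  0.0843]
```

View pics/crop1.png

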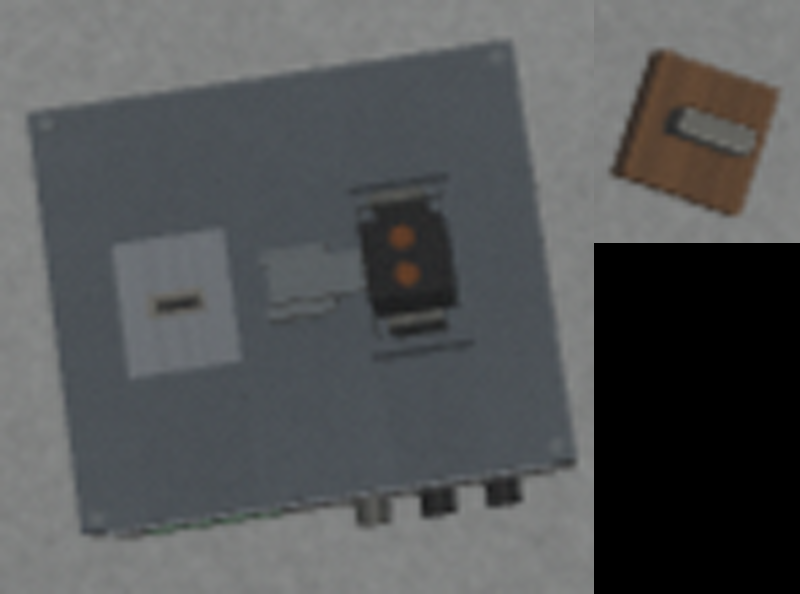

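The crop shows the slot at crop (177,303), which is image (257.8,216.1). The bolt tongue at (345,270) lies over the cassette, the two catches are on its ±x sides, and the handle lies along about 70° in the world. Unit yaw is about 8.2°, and the blade's x axis is at about -19.7°.

servo_tool([
  [[31,-14,3],0,85],
  [[31,-14,3],0,85],
  [[31,-14,3],0,85],
  [[31,-14,3],0,85],
  [[31,-14,3],0,85],
  [[31,-14,3],0,85],
  [[31,-14,3],0,85],
  [[31,-14,3],0,85],
  [[31,-14,3],0,85],
  [[32,-14,3],0,85],
  [[0,0,0],-0.14,85],
  [[0,0,0],-0.14,85],
  [[0,0,0],-0.14,85],
  [[0,0,0],-0.14,85],
  [[0,0,0],-0.14,85],
  [[0,0,0],-0.14,85],
  [[0,0,0],0,85],
])

```text
time_s: 2.22
eef_pos: [0.4511, -0.2867, 0.2229]
eef_rot: [-0.0, 0.819, 0.574, -0.0]
wrist_force: [-0.0, -0.3, 0.1]
opening: 0.993
grasp_force: 0.0
```

```bash
cat >> h.py <<'E'
from scipy.spatial.transform import Rotation as Ro
def rot(o): w,x,y,z=o['eef_rot']; return Ro.from_quat([x,y,z,w]).as_matrix()
def todo(xyz_mm,yaw_deg):
    o=ctrl.get_obs(); M=rot(o); p=o['eef_pos']*1000; d=np.array(xyz_mm)-p
    y=np.degrees(np.arctan2(M[1,1],M[0,1])); t=(yaw_deg-y+90)%180-90
    M2=Ro.from_euler('z',t,degrees=True).as_matrix()@M
    print('t',round(float(o['time_s']),2),'pos',p.round(1),'yawY',y.round(2),'down',M[2,2].round(4),'turn',np.round(-np.radians(t),4),'d now',(M.T@d).round(1),'d after turn',(M2.T@d).round(1),'F',o['wrist_force'].round(1),'g',round(float(o['grasp_force']),1),'op',round(float(o['opening']),3))
E
python3 - <<'E'
from h import *
todo([451.7,-285.9,68],-19.7)
c=snap('wrist'); cv2.imwrite('pics/w1.png',c['color'][:,:,::-1]); print(c['fx'],np.round(-np.array(c['R']).T@c['t'],4))
X=cloud(c); P=X[c['z_map']>0]
def rect(n,P):
    r=cv2.minAreaRect((P[:,:2]*1000).astype(np.float32)); print(n,len(P),np.round(r[0],1),np.round(r[1],1),round(r[2],1),'z',np.round(np.percentile(P[:,2],[5,50,95]),4))
near=P[np.hypot(P[:,0]-.452,P[:,1]+.286)<.05]
rect('stand',near[(near[:,2]>.035)&(near[:,2]<.045)]); rect('handle',near[(near[:,2]>.074)&(near[:,2]<.09)])
E
```

```text
t 2.23 pos [ 451.1 -286.7  222.9] yawY -19.95 down -1.0 turn -0.0044 d now [  0.9   0.4 154.9] d after turn [  0.9   0.4 154.9] F [-0.  -0.3  0.1] g 0.0 op 0.993
339.6145578932768 [ 0.4761 -0.2193  0.3433]
stand 3271 [ 453.5 -286.1] [56.4 60.1] 70.4 z [0.0385 0.0397 0.0409]
handle 637 [ 453.4 -285.9] [34.4 11.4] 70.3 z [0.0803 0.0816 0.0828]
```

View pics/w1.png

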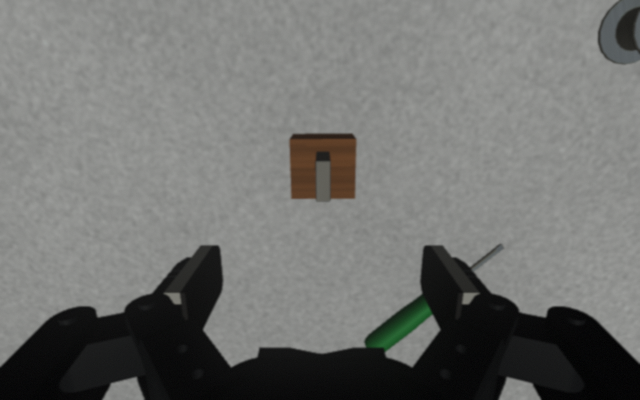

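The wrist view shows the handle at (322,178), centred between the open fingers (221 and 422). Depth puts it at about (452.6, -285.9). I descend and grip.

servo_tool([
  [[1,1,20],0,85],
  [[0,0,20],0,85],
  [[0,0,20],0,85],
  [[0,0,20],0,85],
  [[0,0,20],0,70],
  [[0,0,20],0,60],
  [[0,0,20],0,50],
  [[0,0,15],0,40],
  [[0,0,0],0,30],
  [[0,0,0],0,15],
  [[0,0,0],0,4],
  [[0,0,0],0,4],
  [[0,0,0],0,4],
  [[0,0,0],0,4],
  [[0,0,0],0,4],
])

```text
time_s: 4.15
eef_pos: [0.4531, -0.2868, 0.0691]
eef_rot: [0.001, 0.819, 0.574, 0.0]
wrist_force: [0.1, -0.1, 5.5]
opening: 0.13
grasp_force: 59.0
```

Run:
```python
from h import *
todo([557.4,81.8,170],8.2)
print(ctrl.get_obs()['torque'])
```

```text
t 4.15 pos [ 453.1 -286.8   69.1] yawY -19.88 down -1.0 turn -0.4901 d now [ 382.   -27.1 -101.1] d after turn [ 349.9  156.  -100.9] F [ 0.1 -0.1  5.5] g 59.0 op 0.13
[ 0.05386349  0.09816054 -0.04455163]
```

servo_tool([
  [[0,0,-10],0,4],
  [[0,0,-20],0,4],
  [[0,0,-30],0,4],
  [[0,0,-40],0,4],
  [[0,0,-31],0,4],
  [[20,-1,0],0,4],
  [[40,-3,0],0,4],
  [[40,-3,0],0,4],
  [[40,-3,0],0,4],
  [[40,-3,0],0,4],
  [[40,-3,0],0,4],
  [[40,-3,0],0,4],
  [[40,-3,0],0,4],
  [[40,-3,0],0,4],
  [[30,-2,0],-0.1,4],
  [[10,-2,0],-0.1,4],
  [[0,0,0],-0.1,4],
  [[0,0,0],-0.1,4],
  [[0,0,0],-0.09,4],
  [[0,0,0],0,4],
])

```text
time_s: 6.65
eef_pos: [0.5522, 0.0819, 0.1978]
eef_rot: [-0.001, 0.655, 0.756, -0.001]
wrist_force: [-0.3, -0.7, -0.7]
opening: 0.136
grasp_force: 58.3
```

Run:
```python
from h import *
todo([557.4,81.8,170],8.2)
c=snap('wrist'); X=cloud(c)
s=c['color']; print(c['cx'],c['cy'])
cv2.imwrite('pics/w2.png',s[:,:,::-1])
P=X[c['z_map']>0]; 
def rect(n,P):
    r=cv2.minAreaRect((P[:,:2]*1000).astype(np.float32)); print(n,len(P),np.round(r[0],1),np.round(r[1],1),round(r[2],1),'z',np.round(np.percentile(P[:,2],[5,50,95]),4))
n=P[np.hypot(P[:,0]-.5723,P[:,1]+.0221)<.04]
if len(n): rect('cass',n[(n[:,2]>.118)&(n[:,2]<.128)])
```

```text
t 6.65 pos [552.2  81.9 197.8] yawY 8.18 down -1.0 turn -0.0003 d now [-0.9  5.2 27.8] d after turn [-0.9  5.2 27.8] F [-0.3 -0.7 -0.7] g 58.3 op 0.136
321.18038663063 188.57862443699995
cass 779 [568.5 -12.3] [26.  16.9] 9.6 z [0.1222 0.1237 0.1247]
```

View pics/w2.png

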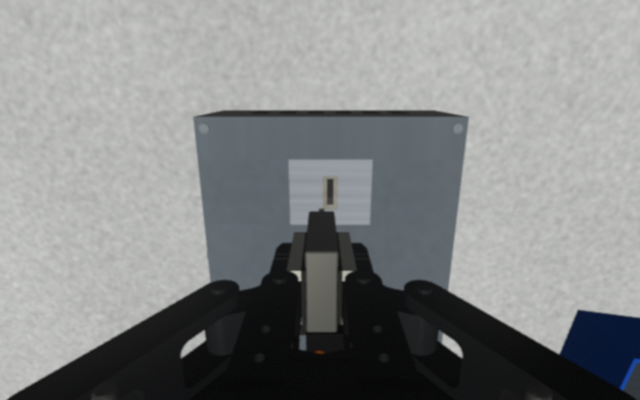

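The wrist view shows the slot at about (330,191), the held blade handle at (321,290) with its front edge at (321,212), and the plate spanning 289–372. I refine the slot position from an enlarged crop.

Run:
```python
from h import *
def hit(c,u,v,z):
    R=np.array(c['R']);C=-R.T@np.array(c['t']); d=R.T@np.array([(u-c['cx'])/c['fx'],(v-c['cy'])/c['fy'],1]); return (C+d*(z-C[2])/d[2])*1000
for n,roi in (('wrist',(285,150,90,90)),('top',(247,205,22,22))):
    c=load(n);x,y,w,h=roi; g=cv2.cvtColor(c['color'],cv2.COLOR_RGB2GRAY)[y:y+h,x:x+w]
    if n=='wrist': g2=g[:62]   # above handle
    else: g2=g
    m=(g2<80); k,l,st,ce=cv2.connectedComponentsWithStats(m.astype(np.uint8))
    for i in range(1,k):
        if st[i,4]>6: print(n,st[i],ce[i]+[x,y],hit(c,*(ce[i]+[x,y]),.08).round(1))
    # plate
    if n=='wrist':
        print('plate corners',[hit(c,u,v,.08).round(1).tolist() for u,v in ((289,160),(372,160))])
        cv2.imwrite('pics/crop2.png',cv2.resize(c['color'][140:340,240:400,::-1],None,fx=3,fy=3,interpolation=cv2.INTER_CUBIC))
        X=cloud(c)[205:300,300:345]; Z=c['z_map'][205:300,300:345]; print('blade/handle pts', [ (X[i,21]*1000).round(0).tolist() for i in range(0,95,6)])
```

```text
wrist [ 42  29   6  25 125] [329.792 190.944] [558.8  82.9  80. ]
wrist [33 59  7  3 14] [321.14285714 210.28571429] [554.7  67.1  80. ]
plate corners [[526.6, 101.5, 80.0], [585.2, 109.9, 80.0]]
blade/handle pts [[554.0, 71.0, 79.0], [550.0, 99.0, 169.0], [550.0, 99.0, 178.0], [550.0, 99.0, 185.0], [550.0, 99.0, 191.0], [550.0, 99.0, 196.0], [550.0, 99.0, 203.0], [550.0, 99.0, 207.0], [550.0, 98.0, 209.0], [551.0, 96.0, 211.0], [551.0, 94.0, 211.0], [551.0, 91.0, 211.0], [552.0, 89.0, 210.0], [552.0, 87.0, 210.0], [552.0, 84.0, 211.0], [553.0, 82.0, 211.0]]
top [20  1  2  7  7] [267.85714286 209.        ] [573.4  56.5  80. ]
top [ 7 10  8  3 18] [257.38888889 215.88888889] [557.   81.4  80. ]
```

View pics/crop2.png

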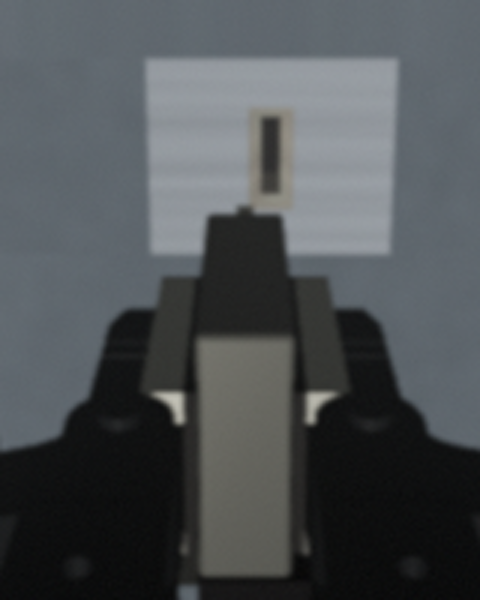

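Run:
```python
from h import *
def hit(c,u,v,z):
    R=np.array(c['R']);C=-R.T@np.array(c['t']); d=R.T@np.array([(u-c['cx'])/c['fx'],(v-c['cy'])/c['fy'],1]); return (C+d*(z-C[2])/d[2])*1000
c=load('wrist'); M=rot(ctrl.get_obs())
X=cloud(c); Q=X[c['z_map']>0]*1000; p=ctrl.get_obs()['eef_pos']*1000
L=(Q-p)@M; h=L[(abs(L[:,0])<30)&(abs(L[:,1])<12)&(L[:,2]>-16)&(L[:,2]<-10)]
print('handle top in tool: x',np.percentile(h[:,0],[1,99]).round(1),'y',np.percentile(h[:,1],[2,98]).round(1),'z',np.median(h[:,2]).round(1))
f=L[(abs(L[:,1])<5)&(L[:,2]>-5)&(L[:,2]<30)&(L[:,0]>5)]; print('front x',np.percentile(f[:,0],[5,50,95]).round(1))
# finger pad inner faces
for z in (135,140,145):
    t=hit(c,321.1,211,z/1000); print(z,t.round(1),'tool',((t-p)@M).round(1))
s=np.array([558.8,82.9,80]); print('slot in tool',((s-p)@M).round(1), 'top-slot',((np.array([557.2,81.6,80])-p)@M).round(1))
```

```text
handle top in tool: x [-15.7  17.5] y [-8.5  9. ] z -12.4
front x [17.  17.4 17.8]
135 [552.   86.5 135. ] tool [ 4.7  0.4 63.1]
140 [551.7  88.3 140. ] tool [ 6.5  0.4 58.1]
145 [551.5  90.1 145. ] tool [ 8.3  0.4 53.1]
slot in tool [  0.2   6.7 118. ] top-slot [ -0.9   5.  118. ]
```

servo_tool([
  [[0,3,5],0,4],
  [[0,3,10],0,4],
  [[0,0,15],0,4],
  [[0,0,13],0,4],
  [[0,0,5],0,4],
  [[0,0,0],0,4],
])

```text
time_s: 7.45
eef_pos: [0.5591, 0.0818, 0.1507]
eef_rot: [-0.0, 0.655, 0.756, -0.0]
wrist_force: [0.2, -0.2, -0.1]
opening: 0.129
grasp_force: 58.4
```

Run:
```python
from h import *
def hit(c,u,v,z):
    R=np.array(c['R']);C=-R.T@np.array(c['t']); d=R.T@np.array([(u-c['cx'])/c['fx'],(v-c['cy'])/c['fy'],1]); return (C+d*(z-C[2])/d[2])*1000
todo([557.4,81.8,137],8.2)
c=snap('wrist'); M=rot(ctrl.get_obs()); p=ctrl.get_obs()['eef_pos']*1000
np.set_printoptions(suppress=True)
def proj(q): q=np.array(c['R'])@(p+M@np.array(q,float))/1000+np.array(c['t']); return (q[0]/q[2]*c['fx']+c['cx'],q[1]/q[2]*c['fy']+c['cy'])
for q in ((9,0,58),(17,6,29),(17,-6,29)): print(q,proj(q))
cv2.imwrite('pics/crop3.png',cv2.resize(c['color'][150:270,260:380,::-1],None,fx=5,fy=5,interpolation=cv2.INTER_CUBIC))
```

```text
t 7.45 pos [559.1  81.8 150.7] yawY 8.19 down -1.0 turn -0.0003 d now [ 0.2 -1.7 13.7] d after turn [ 0.2 -1.7 13.7] F [ 0.2 -0.2 -0.1] g 58.4 op 0.129
(9, 0, 58) (np.float64(320.7843502401055), np.float64(206.82400854062487))
(17, 6, 29) (np.float64(333.58419718576147), np.float64(211.35399162553486))
(17, -6, 29) (np.float64(307.8186518783308), np.float64(211.35220230050544))
```

View pics/crop3.png

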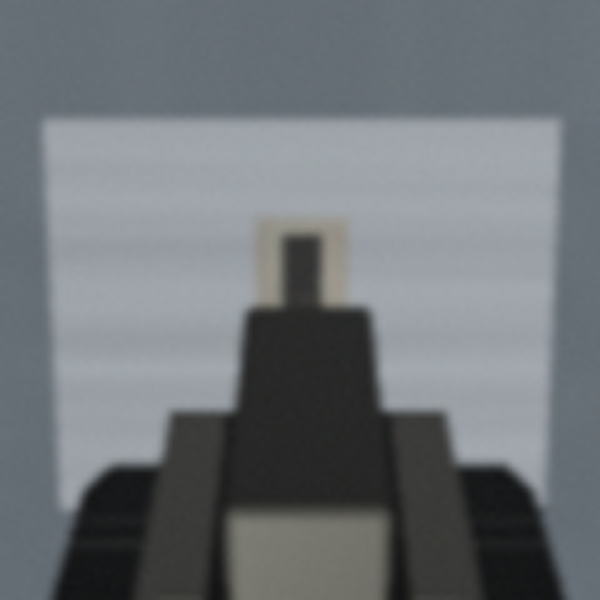

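The crop shows the slot centred at crop x 302 and the handle's lower front edge at 308, so the blade needs about -1 mm in tool y. I enter slowly.

servo_tool([
  [[0.5,-1,3],0,4],
  [[0,0,4],0,4],
  [[0,0,3],0,4],
  [[0,0,3],0,4],
  [[0,0,3],0,4],
  [[0,0,3],0,4],
  [[0,0,3],0,4],
  [[0,0,0],0,4],
])

```text
time_s: 8.5
eef_pos: [0.5582, 0.0822, 0.1289]
eef_rot: [-0.0, 0.655, 0.756, -0.0]
wrist_force: [0.2, 0.4, -1.4]
opening: 0.132
grasp_force: 58.4
```

servo_tool([
  [[0,0,4],0,4],
  [[0,0,4],0,4],
  [[0,0,3],0,4],
  [[0,0,3],0,4],
  [[0,0,2],0,4],
  [[0,0,1],0,4],
  [[0,0,0],0,4],
])

```text
time_s: 9.38
eef_pos: [0.5584, 0.0822, 0.1122]
eef_rot: [-0.0, 0.655, 0.756, -0.0]
wrist_force: [-1.6, 0.6, -0.3]
opening: 0.137
grasp_force: 58.7
```

servo_tool([
  [[0,0,1],0,4],
  [[0,0,1],0,4],
  [[0,0,0.5],0,4],
  [[0,0,0],0,4],
])

```text
time_s: 9.88
eef_pos: [0.5584, 0.0822, 0.1097]
eef_rot: [-0.0, 0.655, 0.756, -0.0]
wrist_force: [-2.2, -0.3, 1.8]
opening: 0.13
grasp_force: 58.7
```

servo_tool([
  [[0,0,0.5],0,4],
  [[0,0,0.5],0,4],
  [[0,0,0],0,4],
])

```text
time_s: 10.25
eef_pos: [0.5584, 0.0822, 0.1092]
eef_rot: [0.0, 0.655, 0.756, -0.0]
wrist_force: [-3.1, 1.2, 4.7]
opening: 0.13
grasp_force: 59.3
```

servo_tool([
  [[0,0,0.5],0,4],
  [[0,0,0.5],0,4],
  [[0,0,0.5],0,4],
  [[0,0,0],0,4],
])

```text
time_s: 10.75
eef_pos: [0.5585, 0.0822, 0.1091]
eef_rot: [0.0, 0.655, 0.756, -0.0]
wrist_force: [-8.3, -0.4, 16.7]
opening: 0.132
grasp_force: 60.9
```

16.7 N with no further travel means the shoulders are seated. I ease off, release, back up and look.

servo_tool([
  [[0,0,-1],0,4],
  [[0,0,-0.5],0,8],
  [[0,0,0],0,30],
  [[0,0,0],0,60],
  [[0,0,0],0,85],
  [[0,0,0],0,85],
  [[0,0,0],0,85],
  [[0,0,-20],0,85],
  [[0,0,-30],0,85],
  [[0,0,-30],0,85],
  [[0,0,-30],0,85],
  [[-30,0,-20],0,85],
  [[-30,0,0],0,85],
  [[-30,0,0],0,85],
  [[-15,0,0],0,85],
  [[0,0,0],0,85],
])

```text
time_s: 12.75
eef_pos: [0.5733, -0.0223, 0.2386]
eef_rot: [-0.0, 0.655, 0.755, 0.0]
wrist_force: [1.1, 1.1, 0.1]
opening: 0.995
grasp_force: 0.0
```

Run:
```python
from h import *
todo([572.5,-22.3,110],8.2)
p=ctrl.get_obs()['eef_pos']*1000; M=rot(ctrl.get_obs())
def rect(n,P):
    r=cv2.minAreaRect((P[:,:2]*1000).astype(np.float32)); print(n,len(P),np.round(r[0],1),np.round(r[1],1),round(r[2],1),'z',np.round(np.percentile(P[:,2],[5,50,95]),4))
c=snap('wrist'); P=cloud(c)[c['z_map']>0]
n=P[np.hypot(P[:,0]-.5723,P[:,1]+.0221)<.038]; rect('cass',n[(n[:,2]>.115)&(n[:,2]<.13)])
n=P[np.hypot(P[:,0]-.558,P[:,1]-.082)<.03]; rect('blade',n[(n[:,2]>.115)&(n[:,2]<.13)])
cv2.imwrite('pics/w4.png',c['color'][:,:,::-1])
c=snap('top'); X=cloud(c)[190:230,240:325].reshape(-1,3)
n=X[np.hypot(X[:,0]-.5723,X[:,1]+.0221)<.038]; rect('top cass',n[(n[:,2]>.115)&(n[:,2]<.13)])
```

```text
t 12.75 pos [573.3 -22.3 238.6] yawY 8.1 down -1.0 turn -0.0017 d now [  0.   -0.8 128.6] d after turn [  0.   -0.8 128.6] F [1.1 1.1 0.1] g 0.0 op 0.995
cass 2772 [574.2 -22.1] [58.1 36.3] 7.9 z [0.1189 0.1236 0.1251]
blade 1060 [559.7  82.5] [11.5 33.8] 8.6 z [0.1204 0.1218 0.123 ]Traceback (most recent call last):
  File "<stdin>", line 11, in <module>
  File "<stdin>", line 5, in rect
    return _quantile_unchecked(
        a, q, axis, out, overwrite_input, method, keepdims, weights)
    return _ureduce(a,
                    func=_quantile_ureduce_func,
    ...<5 lines>...
                    overwrite_input=overwrite_input,
                    method=method)
    r = func(a, **kwargs)
    result = _quantile(arr,
                       quantiles=q,
    ...<2 lines>...
                       out=out,
                       weights=wgt)
    slices_having_nans = np.isnan(arr[-1, ...])
                                  ~~~^^^^^^^^^
IndexError: index -1 is out of bounds for axis 0 with size 0
```

View pics/w4.png

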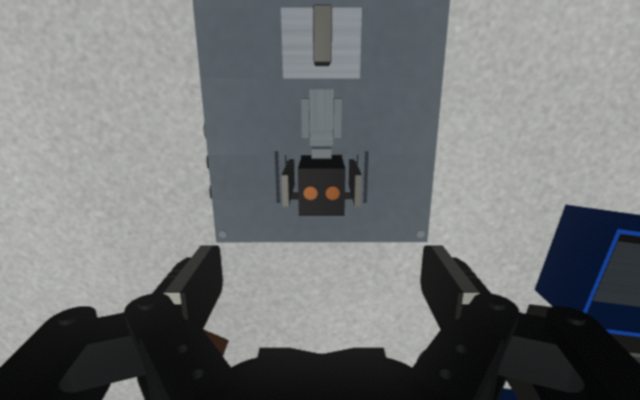

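The blade handle top is at z 0.122, so it is seated and standing, at image (322,35). The bolt at (321,120) is drawn back, and the cassette at (322,190) is centred between the fingers. I descend and pinch.

servo_tool([
  [[0,0,20],0,85],
  [[0,0,30],0,85],
  [[0,0,30],0,85],
  [[0,0,25],0,85],
  [[0,0,17],0,85],
  [[0,0,9],0,85],
  [[0,0,0],0,85],
  [[0,0,0],0,60],
  [[0,0,0],0,50],
  [[0,0,0],0,40],
  [[0,0,0],0,36],
  [[0,0,0],0,36],
  [[0,0,0],0,36],
  [[0,0,0],0,36],
])

```text
time_s: 14.6
eef_pos: [0.5738, -0.0221, 0.1106]
eef_rot: [0.001, 0.655, 0.756, -0.0]
wrist_force: [-7.1, 1.0, 17.1]
opening: 0.442
grasp_force: 59.9
```

servo_tool([
  [[0,0,-2],0,36],
  [[0,0,-2],0,36],
  [[0,0,-2],0,36],
  [[0,0,-1],0,36],
  [[0,0,0],0,36],
])

```text
time_s: 15.22
eef_pos: [0.5733, -0.0217, 0.1147]
eef_rot: [-0.0, 0.655, 0.756, -0.0]
wrist_force: [-0.5, 0.0, -0.8]
opening: 0.439
grasp_force: 60.2
```

Run:
```python
from h import *
todo([572.5,-22.3,110],8.2)
c=snap('scene'); cv2.imwrite('pics/s5.png',cv2.resize(c['color'][140:240,270:410,::-1],None,fx=5,fy=5,interpolation=cv2.INTER_CUBIC))
```

```text
t 15.22 pos [573.3 -21.7 114.7] yawY 8.19 down -1.0 turn -0.0001 d now [-0.5 -0.9  4.7] d after turn [-0.5 -0.9  4.7] F [-0.5  0.  -0.8] g 60.2 op 0.439
```

View pics/s5.png

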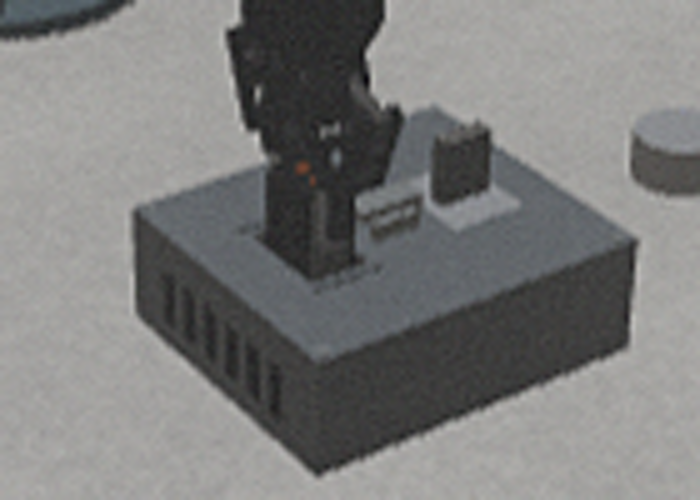

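The scene crop shows the fingers pinching the catches around (330,190) with the blade still standing at (460,165). No pull force has built up, so I lift on slowly.

servo_tool([
  [[0,0,-2],0,36],
  [[0,0,-3],0,36],
  [[0,0,-3],0,36],
  [[0,0,-4],0,36],
  [[0,0,0],0,36],
])

```text
time_s: 15.9
eef_pos: [0.5737, -0.0218, 0.1274]
eef_rot: [0.0, 0.655, 0.756, 0.0]
wrist_force: [0.4, 0.4, -1.2]
opening: 0.439
grasp_force: 60.2
```

servo_tool([
  [[0,0,-5],0,36],
  [[0,0,-8],0,36],
  [[0,0,-10],0,36],
  [[0,0,-12],0,36],
  [[0,0,-13],0,36],
  [[0,0,-13],0,36],
  [[0,0,-12],0,36],
  [[0,0,-9],0,36],
  [[0,0,-5],0,36],
  [[0,0,-2],0,36],
  [[0,0,0],0,36],
  [[0,0,0],0,36],
])

```text
time_s: 17.4
eef_pos: [0.5731, -0.0217, 0.2153]
eef_rot: [-0.0, 0.655, 0.756, -0.0]
wrist_force: [-0.4, -0.5, -1.5]
opening: 0.437
grasp_force: 60.2
```

Run:
```python
from h import *
todo([572.5,-22.3,215],8.2)
c=snap('scene'); cv2.imwrite('pics/s6.png',cv2.resize(c['color'][110:240,250:410,::-1],None,fx=4.5,fy=4.5,interpolation=cv2.INTER_CUBIC))
```

```text
t 17.4 pos [573.1 -21.7 215.3] yawY 8.19 down -1.0 turn -0.0001 d now [-0.6 -0.7  0.3] d after turn [-0.6 -0.7  0.3] F [-0.4 -0.5 -1.5] g 60.2 op 0.437
```

View pics/s6.png

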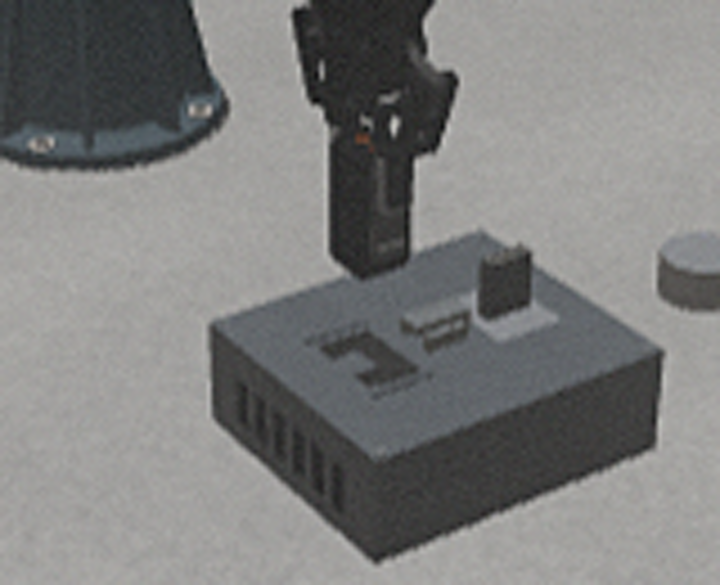

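The picture shows the cassette held upright at (370,200), clear of the empty well at (375,355). The blade is still standing in its slot at (505,280).

```bash
python3 -c "
from bench import ctrl
print(ctrl.hand_in())"
```

```text
the job is handed in; nothing more can be done
None
```

The job is handed in: the blade is seated in the slot and standing, and the cassette is pinched, upright and held still about 6.5 cm above the unit, at 17.4 s on the robot's clock.

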